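Inspect a clay figure under the loupe

TASK

Take the little clay warrior figure out of the wooden tray and set it down gently, upright, inside the lipped ring in the middle of the wheel. Then pick up the loupe by its handle and hold it still, level and right side up, with the lens centred over the figure at the height shown by the brass pointer on the post. Do not drop the figure or the loupe, do not let the loupe touch the figure or shift the pointer, and leave the other clay pieces, the jar and the wooden stick where they are; finish while still holding the loupe there.

Things in the scene. Friction and masses are not known exactly. Their poses are not given: they have to be found in the camera images.
- figure: Terracotta warrior figure, 79 mm tall, about 80 g: round plinth 36 mm across and 8 mm high, straight round body 28 mm across from 8 to 54 mm up, ball head 19 mm across (centre 65 mm up) with a tiny topknot; the only piece with a head. Stands in any one of the tray's compartments. Origin: centre of its underside; z up, face to its -x.
- finial: Terracotta stepped cone, 38 mm across at the foot, 56 mm tall, pointed; in another compartment, to be left alone. Origin: centre of its underside.
- bead: Terracotta barrel-shaped bead, 38 mm across, 32 mm tall; in another compartment, to be left alone. Origin: centre of its underside.
- tray: Fixed wooden tray, 260 mm (its x) by 100 mm (its y), rim 22 mm high, floor and walls 5 mm thick, with two dividers 5 mm thick as high as the rim, making three compartments in a row along its x, each about 80 by 90 mm, centred at x = -82, 0 and +82 mm. Origin: centre of its underside, on the table.
- stand: Fixed stand. Dark wooden wheel, 130 mm across, top 50 mm above the table, not turning; in its middle a raised ring (lip 5 mm high, inner diameter 52, outer 60 mm) around a cork disc. A low bar runs along its +x to a steel post 10 mm thick, 235 mm tall, 115 mm from the wheel's axis. Origin: on the table under the wheel's centre; x towards the post, z up.
- seat (a point): Centre of the wheel's top inside the raised ring, 50 mm above the table: where the figure's underside goes. Axes as the stand's.
- focus_mark (a point): Tip of the pointer: a brass bar 6 mm wide, 4 mm thick, on a brass collar (22 mm across, 14 mm high) held on the post by friction; it points to the wheel's axis and ends 78 mm short of it. The height of this point, 165 to 210 mm above the table, new each time, is the focal height for the middle of the lens. Axes as the stand's.
- loupe: Hand loupe, about 110 g, lying level on its rest: black handle 16 mm wide (y), 18 mm high (z), steel butt end 18 mm wide (both from x = -57 to +42 mm), round lens in a steel rim 66 mm across, 16 mm high, centred at x = 70 mm; 160 mm long in all. Origin: underside of the handle near its balance point, a good place to grip; x towards the lens, z up (right side up, as it lies).
- lens (a point): Centre of the loupe's lens: 70 mm along x and 8 mm up z from the loupe's origin. Axes as the loupe's.
- loupe_rest: Fixed light wooden loupe rest, 155 by 50 mm: a 6 mm thick base and two blocks 30 mm high on which the loupe lies, one under the lens (x = 50 to 91 mm) and one under the butt end (x = -57 to -37 mm); between them the handle is free underneath. Origin: on the table, under the handle's grip point; x towards the lens.
- jar: Clear plastic jar with white lid, 60 mm across and 85 mm tall; bystander. Origin: centre of its underside.
- stick: Wooden modelling stick, 150 mm long, 6 mm thick, lying on the table; bystander. Origin: middle of its length, underside.

How it is judged:
By the outcome, as a careful person would: the job done as asked, in the order asked, and still so for the second after the job is handed in, while the arm keeps its last pose, push and grip.
It also fails if it takes over 69 s, if anything falls off the work surface, if the arm or the gripper's body presses on something with over 40 N, if the wrist force passes 120 N, or if a joint passes its speed limit or range.

ROBOT

A 6-joint arm with a two-finger parallel gripper is mounted at the origin on the work surface. World frame = base frame: x ahead of the robot, y to its left, z up, the work surface at z = 0. Lengths are in mm, angles in rad, forces in N, time in s.
With the tool pointing down it reaches from about 350 to 875 mm from the base axis. Payload 4.2 kg.
Tool frame: the origin (TCP) lies between the finger pads; the fingertips stand 17 mm ahead of it and the grasp point (between the pads) lies 2 mm behind it; z points along the fingers, y is the line along which they close (so a half turn about z gives the same grasp; the last joint's range is limited). The gripper opens to 85 mm and grips with 20 to 120 N. Pads are 22 mm wide; open, the fingers measure 114 mm over their backs; the gripper's body (76 mm by 85 mm) begins 54 mm behind the grasp point. The pads swing forward as they close: fully open they stand 13 mm farther back than shut.
Start: joints at [1.469, 0.385, 0.008, 0, -1.194, -0.259], TCP at [220.606, 584.75, 248.312] pointing down, gripper open.
Joint ranges: [-3.14, 3.14], [-1.21, 2.06], [-1.07, 1.41], [-3.16, 2.05], [-2.99, -0.16], [-3.1, 3.1]. Speed limits (rad/s): [2.79, 2.79, 3.14, 3.14, 3.14, 3.14].

INTERFACE

Orientations are given as a unit quaternion [x, y, z, w].
In Python, from bench import arm, vision, status, order gives the robot as it stands (arm), with the cameras (vision), the readings (status) and the job (order).
- The arm moves only by the shell command python3 jog.py 'ROWS' [OPENING]. ROWS is rows parted by semicolons, their numbers by spaces, 1 to 10 of them, each of 6 numbers: dx, dy, dz in mm, then a rotation vector rx, ry, rz in rad; each row is the pose to reach, as a shift and turn from the pose commanded when the command began, along the tool's axes at that moment; what a row does not reach only later rows make up. A row lasts 1/10 s, in which the tool goes at most 50 mm and 0.15 rad, less where a joint would pass 70% of its speed; a pose out of reach is approached as far as the arm can. OPENING is the finger opening in mm, set as the command begins (- or left out keeps the last). The fingers move at their own pace and stop on an object; the grip force is fixed at half the most. Time passes only in rows, so rows that do not move let the fingers close. It prints the time, the measured TCP pose, the force, the opening and the grip force at its end.
- status.read_state(): the state, without advancing time (a new reading comes with each control period).
- vision.get_image(name): name is "scene" or "side" or "wrist"; returns the picture (384x512x3 uint8, blue, green, red); there is no depth.
- vision.get_calibration(name): a dict with "K" (3x3 intrinsics, pixels), "rvec" (rotation vector, rad) and "tvec" (3), from world to camera coordinates, as OpenCV has them. Camera axes: x right, y down, z forward; pixel columns grow to the right and rows downward; lengths in mm; the calibration is good to about 2 mm. A picture is of the moment at which its call begins: read the wrist's pose just before it. get_calibration takes no time and is no camera call; for the wrist camera it gives the pose at the moment of the call.
- order.job_done(): hands the job in; it is judged then, once.
The state is a dict: "clock": time; "joints": joint angles; "joint_vel": joint speeds; "joint_efforts": joint torques, N m; "position": TCP position; "ee_rot": TCP orientation; "contact_force": force on the tool from outside, world axes, zero at the start; "wrist_torque": the same for the moment, N m; "gripper_width": finger opening in mm; "grasp_force": force on a finger pad.
Only numpy, scipy, OpenCV 4.12 (cv2) and the standard library are available. Lean on these libraries where they do the work, as an engineer would, in place of code of your own. Each camera call takes 0.05 s, during which the arm holds its last target. There are 200 camera calls.

## Working session

There is one attempt and no reset: what is moved stays moved. The work goes in short steps, Python scripts to look and compute and a shell command to move; the robot and the scene stay as the last step left them, time stands still between calls to the robot, and variables do not carry over. Pictures are saved under pics/ and viewed, at most 10 in all, crops included, and the job is handed in when it is done.

```bash
ls; mkdir -p pics; python3 - <<'E'
from bench import arm, vision, status, order
import cv2,numpy as np
a=[vision.get_image(n) for n in("scene","side")]
for n,i in zip(("scene","side"),a): cv2.imwrite(f"pics/{n}0.png",i)
cv2.imwrite("pics/wrist0.png",vision.get_image("wrist"))
for n in("scene","side","wrist"):
  c=vision.get_calibration(n);R=cv2.Rodrigues(np.array(c["rvec"]))[0]
  print(n,np.array(c["K"]).round(0).tolist(),(-R.T@np.array(c["tvec"]).ravel()).round(),R.round(2).tolist())
s=status.read_state();print(s["ee_rot"],s["clock"],s["gripper_width"])
E
```

```text
bench.py
jog.py
pics
scene [[499.0, 0.0, 250.0], [0.0, 499.0, 200.0], [0.0, 0.0, 1.0]] [1379.  456.  701.] [[-0.51, 0.86, -0.0], [0.48, 0.28, -0.83], [-0.71, -0.42, -0.56]]
side [[407.0, 0.0, 255.0], [0.0, 407.0, 184.0], [0.0, 0.0, 1.0]] [104. 540. 837.] [[-0.76, -0.65, -0.01], [-0.45, 0.53, -0.72], [0.48, -0.54, -0.69]]
wrist [[294.0, 0.0, 258.0], [0.0, 294.0, 188.0], [0.0, 0.0, 1.0]] [286. 560. 374.] [[-0.35, -0.94, 0.0], [-0.9, 0.34, 0.27], [-0.26, 0.1, -0.96]]
[ 9.83761971e-01 -1.79476208e-01 -9.80188512e-05  8.15706350e-04] 0.15 85.57859648867985
```

View pics/scene0.png

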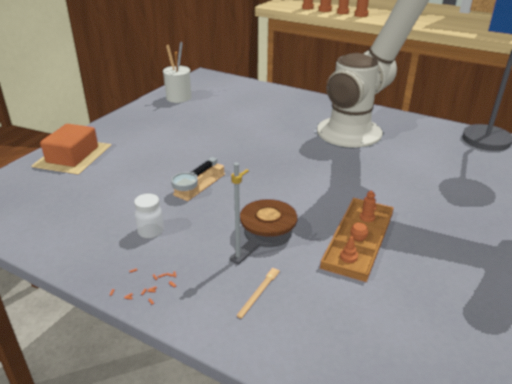

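View pics/side0.png

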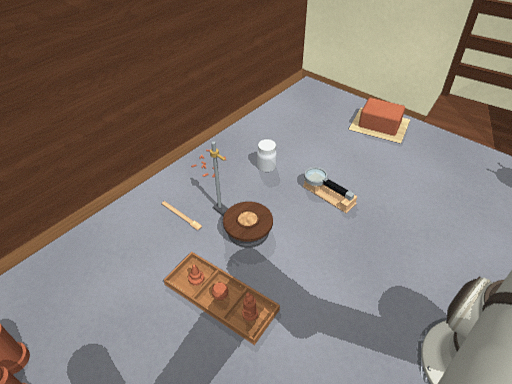

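Scene: the figure (with a head) is in the compartment nearest the robot, at about (369,207). The wheel is at (268,217), the pointer collar at (238,177) and the loupe at (195,175). Side: figure at (250,307), wheel at (248,220), loupe at (330,188). Next, enlarged crops for exact pixels.

```bash
python3 - <<'E'
import cv2
s=cv2.imread("pics/scene0.png")[150:285,160:400];cv2.imwrite("pics/sc.png",cv2.resize(s,None,fx=3.3,fy=3.3,interpolation=2))
s=cv2.imread("pics/side0.png")[130:345,150:370];cv2.imwrite("pics/sd.png",cv2.resize(s,None,fx=2.7,fy=2.7,interpolation=2))
E
```

```text
(no output)
```

View pics/sc.png

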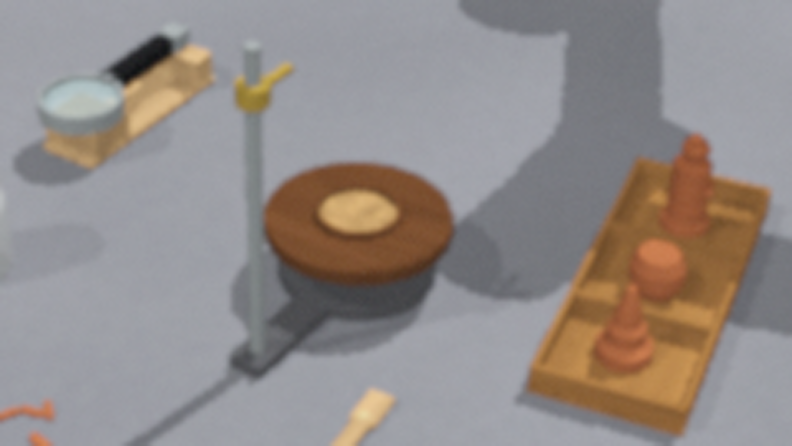

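View pics/sd.png

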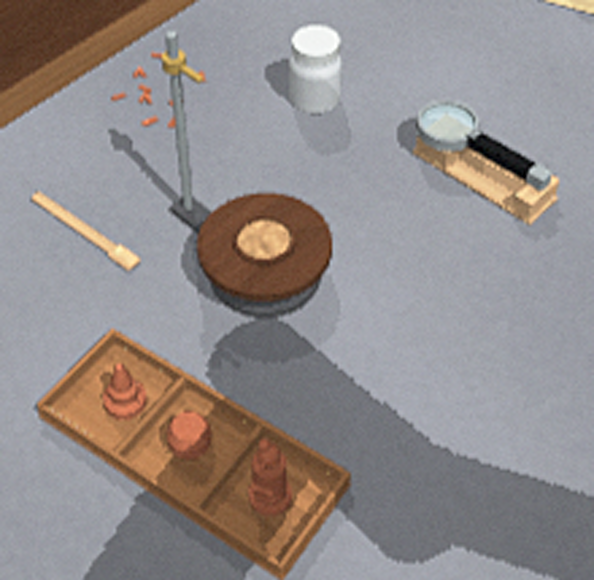

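The crops show it clearly. In the scene crop: head (694,147), cork (358,213), pointer tip (291,68), lens (82,100), butt (175,38). In the side crop: head (266,449), cork (264,240), tip (203,77), lens (449,123), butt (540,176).

```bash
cat > h.py <<'E'
from bench import arm, vision, status, order
import cv2,numpy as np
def cal(n):
    c=vision.get_calibration(n);return np.array(c["K"]),cv2.Rodrigues(np.array(c["rvec"],float))[0],np.array(c["tvec"],float).ravel()
def ray(c,p):
    K,R,t=c;d=R.T@np.linalg.inv(K)@[p[0],p[1],1];return -R.T@t,d/np.linalg.norm(d)
def plane(c,p,z):
    o,d=ray(c,p);return o+d*(z-o[2])/d[2]
def tri(obs):
    A=np.zeros((3,3));b=np.zeros(3)
    for c,p in obs:
        o,d=ray(c,p);M=np.eye(3)-np.outer(d,d);A+=M;b+=M@o
    X=np.linalg.solve(A,b)
    return X,[round(float(np.linalg.norm((np.eye(3)-np.outer(ray(c,p)[1],ray(c,p)[1]))@(X-c_o(c)))),1) for c,p in obs]
def c_o(c): return -c[1].T@c[2]
def proj(c,X):
    K,R,t=c;q=K@(R@np.asarray(X,float)+t);return q[:2]/q[2]
def wrist():
    c=cal("wrist");return vision.get_image("wrist"),c
def blob(m):
    n,l,s,ce=cv2.connectedComponentsWithStats(m.astype(np.uint8));return [(s[i].tolist(),ce[i].round(1).tolist()) for i in range(1,n) if s[i][4]>25]
E
python3 - <<'E'
from h import *
S,D=cal("scene"),cal("side")
sc=lambda x,y:(160+x/3.3-.35,150+y/3.3-.35)
sd=lambda x,y:(150+x/2.7-.3,130+y/2.7-.3)
P=dict(head=((694,147),(266,449)),plinth=((686,222),(270,500)),cork=((358,213),(264,240)),tip=((291,68),(203,77)),collar=((252,92),(174,64)),posttop=((252,45),(171,36)),lens=((82,102),(449,123)),butt=((177,38),(540,176)),jar=((0,0),(316,42)))
for k,(a,b) in P.items():
    if k!="jar":
        X,e=tri([(S,sc(*a)),(D,sd(*b))]);print(k,X.round(1),e)
for k,z in(("head",70),("cork",50),("lens",46),("butt",45)):
    a,b=P[k];print(k,plane(S,sc(*a),z).round(1),plane(D,sd(*b),z).round(1))
print("jar",plane(D,sd(316,42),85).round())
print("tray corners",[plane(D,sd(*p),22).round() for p in((113,332),(350,474),(282,568),(40,405))])
print("wristcal",[proj(cal("wrist"),X) for X in ([386,380,5],)])
E
```

```text
head [419.6 206.8  72.5] [0.3, 0.3]
plinth [413.9 209.3   4.8] [1.4, 1.4]
cork [579.1  30.1  49.8] [0.9, 0.9]
tip [656.5  22.1 202.6] [1.4, 1.4]
collar [692.7  20.3 201.3] [2.3, 2.3]
posttop [692.9  20.7 233.1] [1.8, 1.8]
lens [ 545.  -229.1   39.1] [0.2, 0.2]
butt [ 428.1 -221.3   40.4] [0.6, 0.6]
head [415.6 205.5  70. ] [420.6 206.1  70. ]
cork [578.7  29.1  50. ] [578.7  31.3  50. ]
lens [ 553.9 -221.7   46. ] [ 541.3 -222.7   46. ]
butt [ 435.4 -215.7   45. ] [ 426.4 -217.6   45. ]
jar [ 706. -199.   85.]
tray corners [array([626., 186.,  22.]), array([373., 158.,  22.]), array([363., 254.,  22.]), array([617., 280.,  22.])]
wristcal [array([382.72861085, -50.89405036])]
```

View pics/wrist0.png

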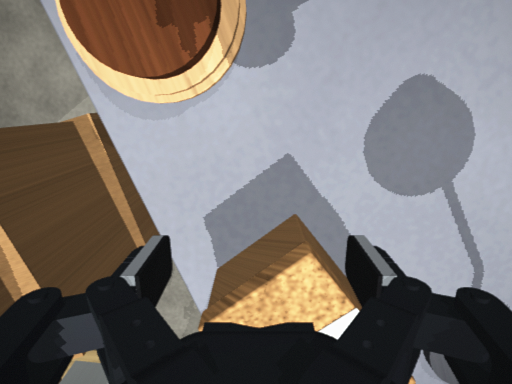

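The wrist view only shows the floor objects by the start pose, nothing useful. Moving above the figure.

```bash
python3 jog.py '35 32 5 0 0 0.1;70 63 10 0 0 0.2;105 95 16 0 0 0.3;140 126 21 0 0 0.4;175 158 26 0 0 0.5;210 189 32 0 0 0.6;245 221 37 0 0 0.6;280 252 42 0 0 0.6;316 284 48 0 0 0.6;316 284 48 0 0 0.6' 60
python3 - <<'E'
from h import *
im,c=wrist();cv2.imwrite("pics/w1.png",im)
s=status.read_state();print(s["position"],s["ee_rot"],s["joints"],s["clock"])
print(proj(c,[416,207.5,84]),proj(c,[416,207.5,70]),proj(c,[416,207.5,13]))
E
```

```text
clock: 1.15
position: [416.5, 202.8, 199.2]
ee_rot: [0.885, -0.465, -0.001, 0.002]
contact_force: [-1.4, -0.2, 0.4]
gripper_width: 59.9
grasp_force: 0.0
[416.46240598 204.86496247 199.76847069] [ 8.85596817e-01 -4.64454191e-01 -2.86483822e-04  7.06922441e-04] [ 8.08554943e-01  1.56482785e-01 -4.43338353e-01 -1.94977451e-04
 -9.72492199e-01 -2.03685366e-01] 1.2
[254.59012253 193.24476023] [254.72217969 188.71188932] [255.14537872 174.1855542 ]
```

View pics/w1.png

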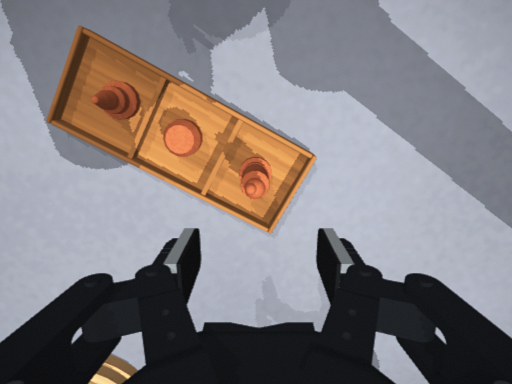

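The figure stands directly below: head at (253,187) against a predicted (255,189), so the estimate holds to within 2 mm. Descending, then gripping.

```bash
python3 jog.py '0 0 40 0 0 0;0 0 80 0 0 0;0 0 115 0 0 0;0 0 140 0 0 0;0 0 152 0 0 0;0 0 157 0 0 0;0 0 157 0 0 0;0 0 157 0 0 0' 60; python3 jog.py '0 0 0 0 0 0;0 0 0 0 0 0;0 0 0 0 0 0;0 0 0 0 0 0;0 0 0 0 0 0;0 0 0 0 0 0;0 0 0 0 0 0;0 0 0 0 0 0' 20
```

```text
clock: 2.0
position: [416.4, 208.4, 44.0]
ee_rot: [0.887, -0.462, 0.0, -0.001]
contact_force: [0.2, 0.6, -0.2]
gripper_width: 60.0
grasp_force: 0.0
clock: 2.8
position: [416.5, 208.0, 44.2]
ee_rot: [0.887, -0.462, 0.0, -0.001]
contact_force: [-0.9, 0.1, 6.4]
gripper_width: 26.7
grasp_force: 58.9
```

```bash
python3 jog.py '0 0 -4 0 0 0;0 0 -15 0 0 0;0 0 -35 0 0 0;0 0 -60 0 0 0;0 0 -85 0 0 0;0 0 -102 0 0 0;0 0 -110 0 0 0;0 0 -110 0 0 0;0 0 -110 0 0 0'; python3 - <<'E'
from h import *
from scipy.spatial.transform import Rotation as Ro
im,c=wrist()
s=status.read_state();p=np.array(s["position"]);R=Ro.from_quat(s["ee_rot"]);print(p,s["gripper_width"],s["grasp_force"],s["contact_force"],R.as_matrix().round(3).tolist())
# refine wheel from both fixed cameras: brown wheel top + cork, ellipse
for n in("scene","side"):
    im=cv2.imread(f"pics/{n}0.png");h=cv2.cvtColor(im,cv2.COLOR_BGR2HSV).astype(int)
    u,v=proj(cal(n),[579,30,50]).astype(int)
    H,Sa,V=h[...,0],h[...,1],h[...,2]
    print(n,u,v,h[v,u],h[v+12,u],h[v-12,u])
    m=(H<30)&(Sa>90);m[:, :]&=False|m
    l=cv2.connectedComponents(m.astype(np.uint8))[1];m=(l==l[v,u])
    ct=max(cv2.findContours(m.astype(np.uint8),0,1)[0],key=cv2.contourArea)
    e=cv2.fitEllipse(cv2.convexHull(ct));print(e,plane(cal(n),e[0],50).round(1),plane(cal(n),e[0],46).round(1))
t=np.array([579,30,p[2]]);print("tool shift",R.inv().apply(t-p).round(1))
E
```

```text
clock: 3.7
position: [415.4, 207.0, 152.7]
ee_rot: [0.887, -0.462, -0.0, 0.001]
contact_force: [0.3, 0.2, -1.0]
gripper_width: 26.8
grasp_force: 59.1
[415.36601547 206.92788813 152.37232796] 26.403489513812445 59.10847842693329 [-0.20777279  0.38045913 -1.90716494] [[0.573, -0.82, -0.002], [-0.82, -0.573, -0.001], [0.0, 0.002, -1.0]]
scene 268 214 [ 18 118 206] [ 12 154 129] [ 12 164 121]
((268.1502380371094, 217.5706024169922), (36.57344436645508, 56.680274963378906), 91.21631622314453) [589.9  35.3  50. ] [585.1  32.8  46. ]
side 247 218 [ 16 113 226] [ 11 134 101] [ 12 131 121]
((247.45986938476562, 221.10537719726562), (39.65937805175781, 49.5726432800293), 89.0950927734375) [573.   37.7  50. ] [575.4  35.2  46. ]
tool shift [238.7 -32.8  -0. ]
```

```bash
python3 jog.py '10 -2 0 0 0 0;35 -5 0 0 0 0;65 -9 0 0 0 0;95 -13 0 0 0 0;120 -16 0 0 0 0;135 -18 0 0 0 0;140 -19 0 0 0 0;140 -19 0 0 0 0'; python3 - <<'E'
from h import *
im,c=wrist();cv2.imwrite("pics/w2.png",im);print(proj(c,[579,30,50]))
h=cv2.cvtColor(im,cv2.COLOR_BGR2HSV)
m=(cv2.inRange(h,(10,60,150),(26,200,255))>0)
for s,ce in blob(m):print(s,ce,plane(c,ce,50).round(1))
s=status.read_state();print(s["position"],s["clock"])
E
```

```text
clock: 4.55
position: [511.9, 102.8, 152.4]
ee_rot: [0.886, -0.463, -0.0, 0.001]
contact_force: [0.5, -0.6, -1.3]
gripper_width: 26.8
grasp_force: 59.1
[238.71453682  62.75464191]
[0, 4, 97, 77, 1809] [49.9, 44.5] [695.5  96.6  50. ]
[202, 22, 73, 78, 4430] [238.4, 60.3] [580.1  28.8  50. ]
[63, 179, 147, 107, 7053] [132.6, 234.2] [577.7 193.2  50. ]
[158, 200, 60, 30, 91] [188.5, 215.2] [547.8 151.5  50. ]
[220, 281, 16, 39, 197] [228.4, 299.8] [475.5 201.2  50. ]
[224, 281, 73, 47, 1306] [265.6, 313.1] [439.5 193.6  50. ]
[511.50011484 103.28539014 152.63217014] 4.6
```

View pics/w2.png

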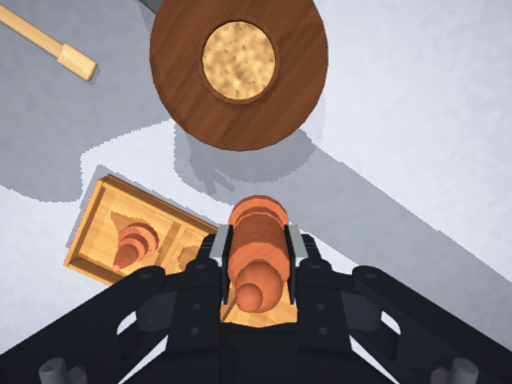

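The wrist view confirms the cork at (238,60), i.e. seat ≈ (579.5, 29.5), and the figure is upright in the fingers. Moving over the seat with the camera turned away from the post, then part of the way down.

```bash
python3 jog.py '10 -1 0 0 0 0.05;30 -4 0 0 0 0.15;55 -7 0 0 0 0.28;78 -10 0 0 0 0.42;93 -12 0 0 0 0.54;99 -13.5 0 0 0 0.6;99.5 -13.5 10 0 0 0.6;99.5 -13.5 30 0 0 0.6;99.5 -13.5 47 0 0 0.6;99.5 -13.5 53 0 0 0.6'; python3 jog.py '0 0 2 0 0 0;0 0 2 0 0 0;0 0 2 0 0 0;0 0 2 0 0 0'
```

```text
clock: 5.6
position: [577.7, 30.3, 97.8]
ee_rot: [0.711, -0.703, -0.001, 0.002]
contact_force: [-0.2, 0.6, -0.8]
gripper_width: 26.8
grasp_force: 59.1
clock: 6.0
position: [580.3, 30.0, 99.2]
ee_rot: [0.711, -0.703, 0.0, -0.001]
contact_force: [-0.8, 0.7, -0.8]
gripper_width: 26.6
grasp_force: 59.1
```

```bash
python3 - <<'E'
from h import *
a=vision.get_image("scene")[150:260,200:330];b=vision.get_image("side")[130:260,190:320]
a=cv2.resize(a,(390,390*110//130),interpolation=2);b=cv2.resize(b,(390,390),interpolation=2)
o=np.zeros((390,780,3),np.uint8);o[:a.shape[0],:390]=a;o[:,390:]=b;cv2.imwrite("pics/pl.png",o)
E
```

```text
(no output)
```

View pics/pl.png

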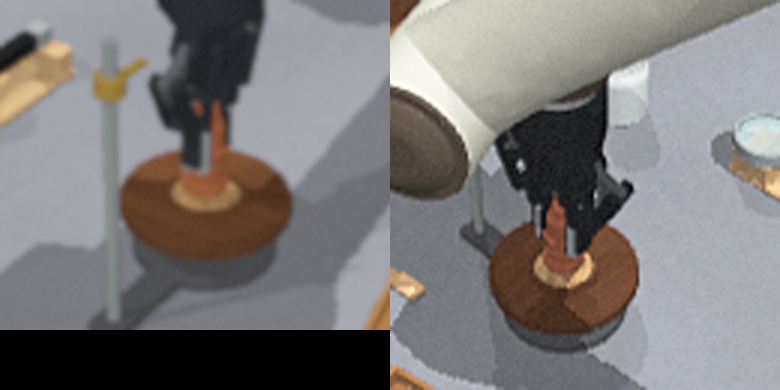

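Both views show the figure just above the cork, centred in the ring. Lowering slowly.

```bash
python3 jog.py '0 0 1.5 0 0 0;0 0 3 0 0 0;0 0 4.5 0 0 0;0 0 6 0 0 0;0 0 7 0 0 0;0 0 8 0 0 0;0 0 8 0 0 0;0 0 8 0 0 0';python3 jog.py '0 0 0.5 0 0 0;0 0 1 0 0 0;0 0 1 0 0 0;0 0 1 0 0 0'
```

```text
clock: 6.9
position: [579.9, 29.8, 90.3]
ee_rot: [0.711, -0.704, 0.0, -0.0]
contact_force: [0.3, -0.6, -1.1]
gripper_width: 26.6
grasp_force: 59.1
clock: 7.3
position: [579.9, 29.8, 89.3]
ee_rot: [0.711, -0.704, 0.0, -0.0]
contact_force: [-0.9, 0.2, -0.1]
gripper_width: 26.5
grasp_force: 59.2
```

```bash
python3 jog.py '0 0 0.3 0 0 0;0 0 0.6 0 0 0;0 0 0.6 0 0 0;0 0 0.6 0 0 0'
```

```text
clock: 7.7
position: [579.9, 29.8, 89.3]
ee_rot: [0.711, -0.704, 0.0, -0.0]
contact_force: [-2.3, 0.4, 4.2]
gripper_width: 26.3
grasp_force: 59.6
```

Seated: 4 N upward and no further descent. Releasing, then straight up.

```bash
python3 jog.py '0 0 0 0 0 0;0 0 0 0 0 0;0 0 0 0 0 0;0 0 0 0 0 0;0 0 0 0 0 0' 60; python3 jog.py '0 0 -10 0 0 0;0 0 -30 0 0 0;0 0 -60 0 0 0;0 0 -95 0 0 0;0 0 -125 0 0 0;0 0 -145 0 0 0;0 0 -150 0 0 0;0 0 -150 0 0 0' 60
python3 - <<'E'
from h import *
im,c=wrist();p=status.read_state()["position"];print(p)
h=cv2.cvtColor(im,cv2.COLOR_BGR2HSV);cv2.imwrite("pics/w3.png",im)
print("pred head",proj(c,[579.9,29.8,115]))
S=vision.get_image("scene");D=vision.get_image("side")
a=cv2.resize(S[140:260,190:320],(390,360),interpolation=2);b=cv2.resize(D[130:260,190:320],(390,390),interpolation=2)
o=np.zeros((384,512+288,3),np.uint8);o[:,:512]=im;o[:266,512:]=a[::1,60:348][:266];cv2.imwrite("pics/rel.png",o)
E
```

```text
clock: 8.2
position: [579.8, 29.8, 88.5]
ee_rot: [0.711, -0.704, -0.0, 0.0]
contact_force: [-0.2, -0.1, 0.6]
gripper_width: 60.2
grasp_force: 0.0
clock: 9.0
position: [579.9, 29.9, 239.6]
ee_rot: [0.711, -0.704, 0.0, -0.001]
contact_force: [0.8, -0.2, -0.2]
gripper_width: 60.1
grasp_force: 0.0
[579.33673345  29.78532267 238.226104  ]
pred head [258.07462858 185.62881576]
```

View pics/rel.png

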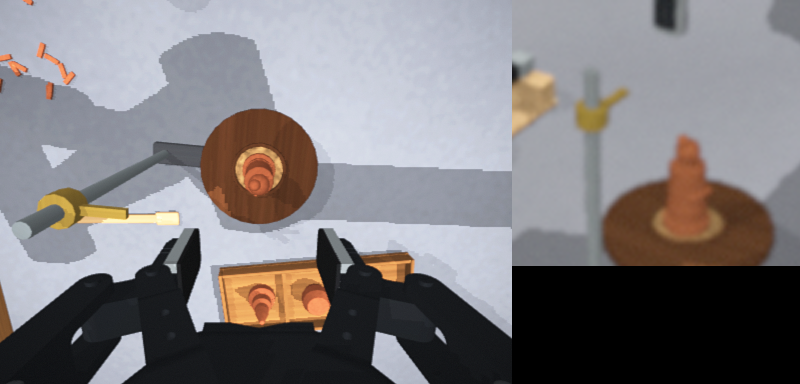

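The figure stands upright and centred in the ring, head at (257,185) as predicted. The pointer tip is at (127,213) in the wrist view. Triangulating the tip from three views, then going over to the loupe.

```bash
python3 - <<'E'
from h import *
S,D,W=cal("scene"),cal("side"),cal("wrist")
s=(160+291/3.3-.35,150+68/3.3-.35);d=(150+203/2.7-.3,130+77/2.7-.3);w=(127,213)
for o in([(S,s),(D,d)],[(S,s),(W,w)],[(D,d),(W,w)],[(S,s),(D,d),(W,w)]):
    X,e=tri(o);print(X.round(1),e)
print("wheel",plane(W,(259,166),50).round(1))
# brass extents, sub-pixel
for n,f in(("scene",S),("side",D)):
    im=cv2.imread(f"pics/{n}0.png");h=cv2.cvtColor(im,cv2.COLOR_BGR2HSV)
    m=cv2.inRange(h,(18,110,110),(32,255,255))>0
    u,v=proj(f,[675,21,202]).astype(int);k=np.zeros_like(m);k[v-18:v+18,u-22:u+22]=1
    ys,xs=np.nonzero(m&k);i=xs.argmax();print(n,xs.min(),xs.max(),ys.min(),ys.max(),ys[xs>=xs.max()-1],"predtip",proj(f,[656.5,22.1,202.6]).round(1))
E
python3 jog.py '10 4 0 0 0 -0.1;35 14 0 0 0 -0.25;75 31 0 0 0 -0.4;120 50 8 0 0 -0.55;165 68 16 0 0 -0.7;205 85 24 0 0 -0.85;235 97 32 0 0 -1.0;250 103 38 0 0 -1.15;254 105 40 0 0 -1.3;254 105 40 0 0 -1.45'
python3 jog.py '0 0 0 0 0 -0.05;0 0 0 0 0 -0.05;0 0 0 0 0 -0.05' 
python3 - <<'E'
from h import *
im,c=wrist();cv2.imwrite("pics/w4.png",im)
print(status.read_state()["position"]);print([proj(c,X).round() for X in([475,-224,48],[545,-229,46],[428,-221,48])])
E
```

```text
[656.5  22.1 202.6] [1.4, 1.4]
[655.6  22.4 201. ] [0.2, 0.2]
[655.2  21.5 203.8] [0.7, 0.7]
[655.9  22.  202.3] [1.3, 1.6, 0.7]
wheel [577.3  24.7  50. ]
scene 221 247 169 183 [170 170 171 171] predtip [247.3 169.7]
side 210 224 149 159 [157 158 158 159 159] predtip [224.6 158.7]
clock: 10.15
position: [475.8, -226.1, 196.7]
ee_rot: [0.998, -0.067, -0.002, -0.0]
contact_force: [0.4, 0.5, -0.4]
gripper_width: 60.0
grasp_force: 0.0
clock: 10.45
position: [477.0, -225.1, 197.8]
ee_rot: [0.999, -0.045, -0.001, -0.0]
contact_force: [-0.2, 0.4, -0.2]
gripper_width: 60.2
grasp_force: 0.0
[ 477.12711988 -225.11904875  198.01602283]
[array([257., 180.]), array([255., 105.]), array([258., 225.])]
```

View pics/w4.png

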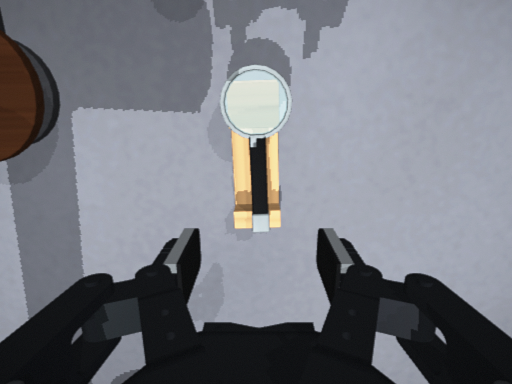

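The wrist view shows the loupe on its rest: lens rim at (256,102), butt at (261,224). Measuring it with masks.

```bash
python3 - <<'E'
from h import *
from scipy.spatial.transform import Rotation as Ro
im,c=wrist();s=status.read_state();p=np.array(s["position"]);R=Ro.from_quat(s["ee_rot"]);print(p,R.as_matrix().round(3).tolist())
g=im.max(2);m=(g<50);m[:,:235]=0;m[:,285:]=0;m[:138]=0;m[228:]=0
ys,xs=np.nonzero(m);print(len(xs),ys.min(),ys.max())
rows=[(xs[ys==y].min()+xs[ys==y].max())/2 for y in range(160,208)];w=[np.ptp(xs[ys==y])+1 for y in range(160,208)]
f=np.polyfit(range(160,208),rows,1);print("width",np.mean(w),f)
A,B=[plane(c,(np.polyval(f,y),y),46) for y in(160,205)]
a=A-B;print("handle dir",np.degrees(np.arctan2(a[1],a[0])),A.round(1),B.round(1))
# lens rim circle
h=cv2.medianBlur(cv2.cvtColor(im,cv2.COLOR_BGR2GRAY),3)
k=cv2.HoughCircles(h[50:150,200:310],cv2.HOUGH_GRADIENT,1,20,param1=80,param2=15,minRadius=28,maxRadius=40);print("circ",k)
for cx,cy,r in k[0][:2]: print(plane(c,(cx+200,cy+50),42).round(1),plane(c,(cx+200,cy+50),46).round(1),r)
print("butt",plane(c,(261,224),40).round(1),plane(c,(261,214),48).round(1))
E
```

```text
[ 477.21439863 -225.12750738  198.20788566] [[0.996, -0.089, -0.001], [-0.089, -0.996, 0.0], [-0.001, -0.0, -1.0]]
983 147 213
width 14.791666666666666 [4.13048198e-02 2.51149732e+02]
handle dir -2.785487700447826 [ 494.3 -226.6   46. ] [ 448.6 -224.4   46. ]
circ [[[56.5 51.5 31.6]]]
[ 548.  -230.3   42. ] [ 548.  -230.3   46. ] 31.6
butt [ 425.5 -223.8   40. ] [ 439.7 -225.    48. ]
```

```bash
python3 jog.py '0 0.6 30 0 0 -0.033;0 1.2 75 0 0 -0.033;0 1.2 115 0 0 -0.033;0 1.2 145 0 0 -0.033;0 1.2 157 0 0 -0.033;0 1.2 161 0 0 -0.033;0 1.2 161 0 0 -0.033;0 1.2 161 0 0 -0.033' 60; python3 jog.py '0 0 0 0 0 0;0 0 0 0 0 0;0 0 0 0 0 0;0 0 0 0 0 0;0 0 0 0 0 0;0 0 0 0 0 0;0 0 0 0 0 0;0 0 0 0 0 0' 10
```

```text
clock: 11.35
position: [478.5, -226.7, 39.2]
ee_rot: [1.0, -0.028, 0.002, 0.0]
contact_force: [0.6, -0.3, 0.8]
gripper_width: 60.0
grasp_force: 0.0
clock: 12.15
position: [477.7, -226.5, 38.6]
ee_rot: [1.0, -0.028, 0.001, 0.0]
contact_force: [-1.1, 0.2, 5.0]
gripper_width: 15.0
grasp_force: 59.1
```

```bash
python3 jog.py '0 0 -3 0 0 0;0 0 -12 0 0 0;0 0 -28 0 0 0;0 0 -50 0 0 0;0 0 -80 0 0 0;0 0 -110 0 0 0;0 0 -138 0 0 0;0 0 -157 0 0 0;0 0 -166 0 0 0;0 0 -168 0 0 0'; python3 jog.py '0 0 0 0 0 0;0 0 0 0 0 0;0 0 0 0 0 0'; python3 - <<'E'
from h import *
from scipy.spatial.transform import Rotation as Ro
im,c=wrist();s=status.read_state();p=np.array(s["position"]);R=Ro.from_quat(s["ee_rot"]);print(p,R.as_matrix().round(4).tolist(),s["wrist_torque"],s["contact_force"])
cv2.imwrite("pics/w5.png",im);print("pred lens",proj(c,p+[70,-4,-.6]))
h=cv2.medianBlur(cv2.cvtColor(im,cv2.COLOR_BGR2GRAY),3)
k=cv2.HoughCircles(h,cv2.HOUGH_GRADIENT,1,40,param1=80,param2=25,minRadius=45,maxRadius=100);print("circ",k)
for cx,cy,r in k[0][:3]: print(plane(c,(cx,cy),p[2]+4).round(1))
for n in("scene","side"):
    im=vision.get_image(n);cv2.imwrite(f"pics/{n}5.png",im);print(n,proj(cal(n),p+[70,-4,-.6]))
E
```

```text
clock: 13.15
position: [477.4, -226.4, 206.7]
ee_rot: [1.0, -0.028, 0.001, 0.0]
contact_force: [0.6, 0.3, -1.9]
gripper_width: 14.9
grasp_force: 58.5
clock: 13.45
position: [476.7, -226.3, 204.5]
ee_rot: [1.0, -0.028, -0.001, -0.0]
contact_force: [0.3, -0.8, -1.7]
gripper_width: 14.9
grasp_force: 58.5
[ 476.87136116 -226.36146637  204.67162212] [[0.9985, -0.0555, -0.0021], [-0.0555, -0.9985, 0.0004], [-0.0022, -0.0003, -1.0]] [ 0.02914694 -0.03128896 -0.00245659] [ 0.06510415 -0.25624094 -1.71229983]
pred lens [257.90472907 101.58659738]
circ [[[256.5 100.5  73.6]
  [  2.5  95.5  60.6]]]
[ 547.3 -229.8  208.7]
[ 554.7 -129.7  208.7]
scene [178.27393801 120.36757832]
side [321.67426526 128.31213944]
```

```bash
python3 jog.py '0.5 -8 0 0 0 0;2 -30 0 0 0 0;4.5 -65 0 0 0 0;7 -102 0 0 0 0;10 -140 0 0 0 0;12 -178 0 0 0 0;14.5 -210 0 0 0 0;16.5 -237 0 0 0 0;17.5 -254 0 0 0 0;18 -261 0 0 0 0'; python3 jog.py '0 0 0 0 0 0;0 0 0 0 0 0;0 0 0 0 0 0;0 0 0 0 0 0;0 0 0 0 0 0'; python3 - <<'E'
from h import *
from scipy.spatial.transform import Rotation as Ro
im,c=wrist();s=status.read_state();p=np.array(s["position"]);R=Ro.from_quat(s["ee_rot"]);print(p,R.as_rotvec(),s["gripper_width"],s["contact_force"])
h=cv2.medianBlur(cv2.cvtColor(im,cv2.COLOR_BGR2GRAY),3)
k=cv2.HoughCircles(h,cv2.HOUGH_GRADIENT,1,40,param1=80,param2=25,minRadius=65,maxRadius=85);print("circ",k)
for cx,cy,r in k[0][:2]: print(plane(c,(cx,cy),p[2]+4).round(1))
hs=cv2.cvtColor(im,cv2.COLOR_BGR2HSV);m=cv2.inRange(hs,(0,120,60),(10,255,255))>0
print([(b,plane(c,b[1],90).round(1)) for b in blob(m) if 180<b[1][0]<330 and b[1][1]<200],"pred head",proj(c,[579.8,29.8,115]),"body",proj(c,[579.8,29.8,90]))
for n in("scene","side"):
    i2=vision.get_image(n);cv2.imwrite(f"pics/{n}6.png",i2);C=cal(n)
    hs=cv2.cvtColor(i2,cv2.COLOR_BGR2HSV)
    m=cv2.inRange(hs,(18,110,110),(32,255,255))>0
    u,v=proj(C,[675,21,202]).astype(int);k2=np.zeros_like(m);k2[v-18:v+18,u-22:u+22]=1
    ys,xs=np.nonzero(m&k2);print(n,"brass",xs.min(),xs.max(),ys.min(),ys.max())
    q=proj(C,p+[70.4,-3.4,-.6]);u,v=q.astype(int)
    # terracotta near figure
    m=cv2.inRange(hs,(0,120,60),(9,255,255))>0
    f=proj(C,[579.8,29.8,90]);print("fig",f.round(1),[b for b in blob(m) if abs(b[1][0]-f[0])<20 and abs(b[1][1]-f[1])<25])
    print("lens pred",q.round(1));cv2.imwrite(f"pics/{n}crop.png",i2[v-40:v+60,u-60:u+60])
E
```

```text
clock: 14.6
position: [509.8, 35.0, 205.7]
ee_rot: [1.0, -0.027, 0.0, -0.0]
contact_force: [0.5, -0.3, -1.4]
gripper_width: 15.0
grasp_force: 58.6
clock: 15.1
position: [509.7, 32.5, 205.7]
ee_rot: [1.0, -0.028, -0.0, -0.0]
contact_force: [-1.5, -0.7, -1.6]
gripper_width: 15.0
grasp_force: 58.6
[509.65392021  32.64903729 205.73453894] [ 3.14032029e+00 -8.85133282e-02 -8.66252300e-05] 15.154016145456536 [ 0.10557363 -0.63175973 -1.69503347]
circ [[[258.5  98.5  75.4]]]
[581.   28.1 209.7]
[] pred head [256.03724927 102.51473272] body [256.24218404 102.61562985]
scene brass 232 246 170 183
fig [268.5 199.7] []
lens pred [269.4 153.3]Traceback (most recent call last):
  File "<stdin>", line 14, in <module>
    return umr_minimum(a, axis, None, out, keepdims, initial, where)
ValueError: zero-size array to reduction operation minimum which has no identity
```

```bash
python3 - <<'E'
from h import *
a=cv2.imread("pics/scene0.png").astype(int);b=cv2.imread("pics/scene6.png").astype(int);C=cal("scene")
d=np.abs(a-b).max(2)
print("rows: diff extents around lens")
for v in range(138,174,2):
    x=np.nonzero(d[v,245:300]>18)[0]+245
    print(v,(x.min(),x.max(),len(x)) if len(x) else None)
p=np.array([509.65,32.65,205.7]);L=p+[70.4,-3.4,-.6]
t=np.linspace(0,2*np.pi,73);
for dz in(-8,8):
    q=np.array([proj(C,L+[33*np.cos(k),33*np.sin(k),dz]) for k in t]);print(dz,q.min(0).round(1),q.max(0).round(1))
c=cal("wrist");im,c=wrist();hs=cv2.cvtColor(im,cv2.COLOR_BGR2HSV)
sub=hs[60:150,205:310]
m=(cv2.inRange(hs,(0,90,40),(14,255,255))>0);
k=np.zeros_like(m);cv2.circle(kk:=k.astype(np.uint8),(258,99),66,1,-1);m&=kk>0
print([b for b in blob(m)],[hs[y,258].tolist() for y in range(40,165,12)],[hs[101,x].tolist() for x in range(200,320,12)])
E
```

```text
rows: diff extents around lens
138 (np.int64(277), np.int64(299), 23)
140 (np.int64(276), np.int64(299), 24)
142 (np.int64(276), np.int64(299), 24)
144 (np.int64(260), np.int64(299), 32)
146 (np.int64(257), np.int64(299), 36)
148 (np.int64(255), np.int64(299), 37)
150 (np.int64(257), np.int64(298), 28)
152 (np.int64(254), np.int64(299), 30)
154 (np.int64(254), np.int64(285), 28)
156 (np.int64(254), np.int64(285), 24)
158 (np.int64(255), np.int64(284), 24)
160 (np.int64(257), np.int64(282), 26)
162 (np.int64(262), np.int64(279), 18)
164 None
166 None
168 None
170 (np.int64(245), np.int64(247), 3)
172 (np.int64(245), np.int64(245), 1)
-8 [253.3 149.1] [285.3 164.7]
8 [253.3 142.4] [285.6 157.7]
[] [[30, 7, 226], [25, 7, 226], [38, 5, 225], [34, 8, 245], [14, 12, 240], [20, 7, 234], [24, 5, 232], [43, 7, 244], [83, 15, 225], [78, 11, 228], [81, 11, 228]] [[36, 5, 232], [30, 5, 232], [38, 4, 231], [38, 8, 244], [21, 8, 235], [19, 9, 235], [20, 7, 234], [34, 7, 245], [75, 11, 227], [76, 12, 227]]
```

```bash
python3 - <<'E'
from h import *
C=cal("scene");im=cv2.imread("pics/scene6.png");hs=cv2.cvtColor(im,cv2.COLOR_BGR2HSV)
px=lambda C,h,X:h[tuple(np.rint(proj(C,X)).astype(int)[::-1])].tolist()
for z in(55,65,75,85,95,105,115,125,140):print(z,proj(C,[579.8,29.8,z]).round(),[px(C,hs,[579.8+dx*.5,29.8+dx*-.86,z]) for dx in(-22,-10,0,10,22)])
w,W=wrist();cv2.imwrite("pics/w6.png",w);hw=cv2.cvtColor(w,cv2.COLOR_BGR2HSV)
for dx in(-60,-45,-38,-20,0,20,38,45,60):print(dx,proj(W,[580,30+dx,50]).round(),px(W,hw,[580,30+dx,50]),px(W,hw,[580+dx,30,50]))
print("tip scene obs 247.8,170.25; pred",proj(C,[655.9,22,202.3]).round(2),proj(C,[655.9,22,200.3]).round(2))
print("tip wrist",proj(W,[655.9,22,202.3]))
E
```

```text
55 [268. 213.] [[17, 125, 147], [10, 157, 143], [10, 161, 150], [11, 164, 152], [17, 130, 151]]
65 [268. 209.] [[13, 152, 89], [10, 162, 131], [11, 163, 155], [10, 159, 152], [13, 145, 100]]
75 [268. 205.] [[13, 155, 92], [10, 164, 140], [10, 161, 155], [9, 155, 150], [12, 160, 89]]
85 [268. 202.] [[13, 163, 94], [10, 158, 140], [10, 160, 150], [10, 158, 150], [12, 159, 90]]
95 [269. 198.] [[117, 13, 173], [8, 124, 136], [10, 155, 158], [10, 159, 148], [111, 11, 164]]
105 [269. 194.] [[113, 12, 173], [7, 108, 144], [10, 159, 138], [9, 154, 157], [117, 13, 172]]
115 [269. 190.] [[113, 13, 174], [163, 11, 156], [10, 159, 167], [2, 43, 154], [113, 12, 172]]
125 [269. 186.] [[110, 13, 173], [113, 14, 169], [6, 77, 155], [173, 19, 162], [113, 13, 171]]
140 [269. 180.] [[113, 14, 170], [111, 15, 170], [117, 14, 169], [117, 14, 170], [111, 15, 169]]
-60 [322.  99.] [75, 11, 226] [80, 10, 226]
-45 [306. 100.] [77, 10, 227] [78, 11, 227]
-38 [298. 100.] [76, 12, 226] [78, 11, 226]
-20 [278. 101.] [23, 9, 239] [45, 8, 244]
0 [257. 103.] [30, 4, 230] [30, 4, 230]
20 [235. 104.] [43, 7, 240] [34, 7, 243]
38 [216. 105.] [45, 4, 231] [35, 7, 227]
45 [208. 105.] [36, 6, 231] [26, 8, 225]
60 [192. 106.] [90, 18, 231] [94, 17, 229]
tip scene obs 247.8,170.25; pred [247.45 169.72] [247.46 170.6 ]
tip wrist [ 265.42158812 -124.33704792]
```

```bash
python3 - <<'E'
from h import *
from scipy.optimize import minimize_scalar as ms
S,D=cal("scene"),cal("side");im=cv2.imread("pics/scene6.png")
ang=np.arctan2(20.5-29.7,693-579.7);xy=np.array([579.7,29.7])+78*np.array([np.cos(ang),np.sin(ang)]);print(xy)
for n,C,px in(("scene",S,(247.5,170.4)),("side",D,(224.7,158.3))):
    r=ms(lambda z:((proj(C,[*xy,z])-px)**2).sum(),bounds=(150,230),method="bounded");print(n,r.x,r.fun)
print("post top z",[ (n,ms(lambda z:(proj(C,[693,20.5,z])[1]-v)**2,bounds=(200,260),method="bounded").x) for n,C,v in(("scene",S,150+43/3.3-.35),("side",D,130+33/2.7-.3))])
# rim intensity columns in scene
g=cv2.cvtColor(im,cv2.COLOR_BGR2GRAY)
for u in(262,266,270,274):print(u,g[138:170,u].tolist())
E
```

```text
[657.44411828  23.38715015]
scene 201.96588798136338 0.024625047823447155
side 203.95773265132044 0.5984759400587016
post top z [('scene', np.float64(235.98319283062025)), ('side', np.float64(234.3357682256399))]
262 [166, 165, 165, 166, 161, 151, 141, 147, 172, 188, 193, 193, 197, 200, 204, 203, 198, 184, 160, 142, 138, 138, 136, 136, 139, 148, 156, 160, 158, 158, 159, 160]
266 [167, 167, 165, 163, 157, 147, 151, 169, 189, 194, 195, 197, 201, 203, 204, 203, 203, 196, 183, 160, 143, 138, 136, 137, 137, 140, 149, 157, 159, 159, 160, 160]
270 [167, 166, 166, 163, 158, 152, 155, 173, 190, 194, 196, 197, 200, 203, 203, 203, 204, 202, 191, 165, 142, 137, 135, 135, 135, 138, 147, 157, 159, 159, 160, 160]
274 [168, 166, 167, 165, 156, 145, 145, 162, 184, 191, 192, 194, 198, 203, 204, 203, 203, 197, 182, 164, 142, 134, 131, 132, 132, 137, 147, 156, 159, 159, 159, 160]
```

```bash
python3 jog.py '-0.2 -0.4 1 0 0 0;-0.4 -0.8 2.2 0 0 0;-0.4 -0.8 3.1 0 0 0;-0.4 -0.8 3.4 0 0 0;-0.4 -0.8 3.4 0 0 0;-0.4 -0.8 3.4 0 0 0'; python3 jog.py '0 0 0 0 0 0;0 0 0 0 0 0;0 0 0 0 0 0;0 0 0 0 0 0;0 0 0 0 0 0;0 0 0 0 0 0;0 0 0 0 0 0;0 0 0 0 0 0'; python3 - <<'E'
from h import *
w,W=wrist();p=np.array(status.read_state()["position"])
k=cv2.HoughCircles(cv2.medianBlur(cv2.cvtColor(w,cv2.COLOR_BGR2GRAY),3),cv2.HOUGH_GRADIENT,1,40,param1=80,param2=25,minRadius=65,maxRadius=85)[0]
print(p,k,[plane(W,q[:2],p[2]+4).round(1) for q in k[:1]])
a=cv2.imread("pics/scene6.png");b=vision.get_image("scene");g=cv2.cvtColor(b,cv2.COLOR_BGR2GRAY);print(g[138:170,270].tolist())
d=cv2.absdiff(a,b).max(2)>30;print("changes",[x for x in blob(d)])
E
```

```text
clock: 15.95
position: [509.4, 34.0, 202.3]
ee_rot: [1.0, -0.028, -0.0, 0.0]
contact_force: [-0.6, -0.6, -0.1]
gripper_width: 15.1
grasp_force: 58.6
clock: 16.75
position: [509.4, 34.0, 202.3]
ee_rot: [1.0, -0.028, -0.0, -0.0]
contact_force: [-0.2, 0.2, -1.5]
gripper_width: 15.2
grasp_force: 58.6
[509.35855595  33.96838047 202.30848437] [[258.5  96.5  74.5]] [array([581.4,  29.6, 206.3])]
[166, 167, 165, 166, 166, 162, 151, 145, 163, 185, 194, 195, 195, 199, 202, 203, 203, 203, 202, 195, 176, 153, 139, 136, 136, 135, 136, 142, 150, 157, 159, 160]
changes [([409, 16, 12, 18, 36], [415.3, 25.1]), ([271, 27, 69, 7, 157], [301.9, 30.2]), ([351, 29, 40, 4, 84], [370.2, 31.1]), ([274, 67, 32, 4, 67], [289.7, 68.8]), ([276, 70, 31, 7, 85], [292.2, 74.3]), ([260, 93, 13, 11, 45], [266.2, 98.4]), ([298, 110, 7, 14, 30], [300.7, 115.6]), ([297, 114, 22, 26, 86], [307.9, 126.1]), ([260, 153, 24, 6, 49], [273.1, 156.6])]
```

```bash
python3 -c "
from bench import arm, vision, status, order
print(order.job_done())"
```

```text
the job is handed in; nothing more can be done
None
```

I handed the job in at about 17 s: the figure stands upright in the ring, and the arm is holding the loupe still and level. By my measurements the lens is within about 2 mm of the figure's axis and of the pointer's height (about 202 mm).

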